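# Check the frying pan with the infrared thermometer and hang it up

### The arm

A 6-joint arm with a two-finger parallel gripper is mounted at the origin on the work surface. World frame = base frame: x ahead of the robot, y to its left, z up, the work surface at z = 0. Lengths are in mm, angles in rad, forces in N, time in s.
With the tool pointing down it reaches from about 275 to 1000 mm from the base axis. Payload 8.4 kg.
Tool frame: the origin (TCP) lies midway between the tips of the shut fingers; the grasp point (between the pads) lies 19 mm behind it; z points along the fingers, y is the line along which they close (so a half turn about z gives the same grasp; the last joint's range is limited). The gripper opens to 85 mm and grips with 20 to 120 N. Pads are 22 mm wide; open, the fingers measure 114 mm over their backs; the gripper's body (76 mm by 85 mm) begins 54 mm behind the grasp point. The pads swing forward as they close: fully open they stand 13 mm farther back than shut.
Start: joints at [-1.111, 0.353, 1.633, -0, 1.155, -0.002], TCP at [278.474, -559.536, 231.281] pointing down, gripper open.
Joint ranges: [-2.63, 2.63], [-0.92, 2.1], [0.06, 2.66], [-1.3, 4.44], [0, 2.69], [-3.02, 3.02]. Speed limits (rad/s): [2.22, 2.22, 2.79, 3.14, 3.14, 3.14].

### API

Orientations are given as [roll, pitch, yaw] about the fixed x, y, z axes, in that order (R = Rz(yaw) Ry(pitch) Rx(roll)).
In Python, from rig import r, cams gives the robot as it stands. The module is installed in compiled form; this text tells all that it offers.
- The arm moves only by the tool send_rows, never from a script. Its argument "targets" is one flat list of numbers, 7 for each row, row after row: the shift along the tool's x, y, z in m, then the turn, a rotation vector about the tool's x, y, z in rad, then the opening, from -1 (shut) to 1 (fully open). In form: [tx, ty, tz, wx, wy, wz, fingers, tx, ty, tz, wx, wy, wz, fingers, ...]. A call has 1 to 12 rows; each row is the pose to reach, as a shift and turn from the pose commanded when the call began, along the tool's axes at that moment; what a row does not reach only later rows make up. A row lasts 1/12 s, in which the tool goes at most 41.7 mm and 7.16 degrees, less where a joint would pass 70% of its speed; a pose out of reach is approached as far as the arm can. A call with a gripper value outside its range is refused whole. The fingers move at their own pace and stop on an object; "grip_force" is the grip in N (left out, the last holds). Time passes only in rows, so rows that repeat a pose let the fingers close. It gives the time, the measured TCP pose, the force, the opening and the grip force at its end, in the units of the state.
- r.sense(): the state, without advancing time (a new reading comes with each control period).
- cams.grab_frame(name): name is "scene" or "top" or "wrist"; returns a dict with "color" (400x640x3 uint8, blue, green, red), "fx", "fy", "cx", "cy" (pixels), "k1" (the pictures are not rectified: a ray, as slopes to the right and down, at radius r is drawn at 1 + k1 r^2 times it, then the intrinsics apply), "xyz" and "attitude" of the camera in the world. Camera axes: x right, y down, z forward; pixel columns grow to the right and rows downward; lengths in mm; the calibration is good to about 2 mm. A picture is of the moment at which its call begins. There is no depth.
- r.sign_off(): hands the job in; it is judged then, once.
The state is a dict: "clock": time; "qpos": joint angles; "qvel": joint speeds; "joint_efforts": joint torques, N m; "eef_pos": TCP position; "tcp_rot": TCP orientation; "contact_force": force on the tool from outside, world axes, zero at the start; "wrist_torque": the same for the moment, N m; "opening": opening from 0.0 (shut) to 1.0 (fully open); "grasp_force": force on a finger pad.
Only numpy, scipy, OpenCV 4.12 (cv2) and the standard library are available. Lean on these libraries where they do the work, as an engineer would, in place of code of your own. Each camera call takes 0.05 s, during which the arm holds its last target. There are 200 camera calls.

### The job

Pick up the infrared thermometer wand from the cutting board and take the temperature of the low frying pan: point its lens at the middle of the pan's floor, looking down over the rim at a slant of about 35 degrees from about 12 cm away, and hold it still on that spot for two seconds. Then hang the thermometer by its eye on the free slanted peg of the utensil tree, lens end down, and let go. The pans are hot: do not touch either of them, and leave everything else where it is.

Things in the scene. Friction and masses are not known exactly. Their poses are not given: they have to be found in the camera images.
- thermometer: Grey infrared thermometer wand, 193 mm long, lying flat on the white board; loose, 120-210 g. Origin: centre of the underside of its grip body, a box 120 (x) x 30 (y, grip width) x 30 mm (z). x points out of the lens end, z up out of the face with the small screen. In front a black tapering nose, 25 mm long, 26 mm across; behind, a steel ring, the eye.
- lens (a point): Lens, centre of the nose's front face, at (85, 0, 15) mm in the thermometer's frame; same axes. The sight line is its x axis.
- eye (a point): Centre of the round hanging eye at the tail, at (-83.5, 0, 15) mm in the thermometer's frame. Steel ring of 9 mm round bar, hole 31 mm across, 49 mm over all; the axis of the hole is the thermometer's z.
- frying_pan: Low flared steel frying pan, 216 mm across the rim, 172 mm at the base, 52 mm high, on either one of the hob's two burners. Loose, 1.4 kg. Origin: centre of its underside, 45 mm above the worktop; black handle towards its own -x, reaching 240 mm from the centre and 70 mm above the underside.
- pan_mid (a point): Middle of the frying pan's inside floor, 5 mm above its underside (50 mm above the worktop): the spot to measure. The rim stands 47 mm above this floor at 104 mm radius, so the spot is seen over the rim only when looking down by more than 24 degrees.
- saucepan: Straight-sided steel saucepan, 170 mm across, 95 mm high, on the other burner, 240 mm from the frying pan centre to centre, its rim 140 mm above the worktop. Origin: centre of its underside; black handle towards its own -x, reaching 220 mm from the centre and 106 mm above its underside. Not to be touched.
- tree: Fixed wooden utensil tree: base 120 mm across, 18 mm high; post 16 mm across, 250 mm high. Origin: centre of the underside. The free peg leaves the post at 215 mm height, leaning 35 degrees from vertical towards the tree's -x (roughly at the robot): a rod 11 mm across, 90 mm long from the post's axis. Two more pegs, 60 degrees either side of its +x, already carry a ladle and a spatula.
- peg_mid (a point): Point on the free peg's axis 50 mm up from the post's axis, at (-28.7, 0, 256.0) mm in the tree's frame.
- peg_tip (a point): Upper end of the free peg's axis, at (-51.6, 0, 288.7) mm in the tree's frame; the rounded end reaches 5.5 mm farther.
- board: White cutting board, fixed, 220 x 340 x 12 mm; origin: centre of its underside. Two tomatoes lie along its -y end and a garlic bulb at its +y end, about 140 mm from its centre (up to 60 mm high); leave them.
- hob: Two-burner steel hob, fixed, 300 (x) x 500 (y) mm; its black pan supports are 45 mm above the worktop; burners 120 mm to either side of its centre along y. Origin: centre of its underside.
- tomato_a: Tomato, 50 mm across, 44 mm high, on the board. Bystander; origin under its centre.
- tomato_b: Tomato, 50 mm across, 44 mm high, on the board. Bystander; origin under its centre.
- garlic: Garlic bulb, 52 mm across, 58 mm high, on the board. Bystander; origin under its centre.
- cookbook: Red book lying flat, 130 x 200 x 22 mm. Bystander; origin under its centre.
- oil: Green oil bottle, 64 mm across, 170 mm high, beyond the hob. Bystander; origin under its centre.
- salt_jar: Glass salt jar, 72 mm across, 100 mm high, beyond the hob. Bystander; origin under its centre.
- pepper_mill: Dark wooden pepper mill, 54 mm across, 165 mm high, right of the board. Bystander; origin under its centre.
Mind the look-alikes: they are no part of the job. Of the things shaped like the thermometer, the grey one is meant.

How it is judged:
By the outcome, as a careful person would: the job done as asked, in the order asked, and still so for the second after the job is handed in, with the robot touching nothing.
It also fails if it takes over 62 s, if anything falls off the work surface, if the arm or the gripper's body presses on something with over 40 N, if the wrist force passes 120 N, or if a joint passes its speed limit or range.

## Working session

There is one attempt and no reset: what is moved stays moved. The work goes in short steps, Python scripts to look and compute and a tool call to move; the robot and the scene stay as the last step left them, time stands still between calls to the robot, and variables do not carry over. Pictures are saved under pics/ and viewed, at most 10 in all, crops included, and the job is handed in when it is done.

Besides the shell and the picture viewer there is one more tool, called after "Call:" as name(argument=value, ...), one argument or row to a line, values as JSON. send_rows: Moves the arm, as the interface text tells. Its arguments: {"type":"object","properties":{"targets":{"type":"array"},"grip_force":{"type":"number"}},"required":["targets"]}

```bash
mkdir -p pics; python3 - <<'E'
from rig import r,cams
import cv2,numpy as np,pickle
d={}
for n in("scene","top"):
    f=cams.grab_frame(n);d[n]=f;cv2.imwrite(f"pics/{n}0.png",f["color"]);print(n,{k:v for k,v in f.items() if k!="color"})
pickle.dump(d,open("f0.pkl","wb"))
print(r.sense())
E
```

```text
scene {'fx': 391.18376047334027, 'fy': 391.18376047334027, 'cx': 311.4877067666925, 'cy': 204.29255138127658, 'k1': 0.007978399087326284, 'xyz': array([1150.09984323, -718.24736687,  751.62719341]), 'attitude': array([-2.12547467, -0.01579442,  0.79771127])}
top {'fx': 409.28490573236047, 'fy': 409.28490573236047, 'cx': 319.4208501570361, 'cy': 197.99330137546679, 'k1': -0.09160970664397289, 'xyz': array([ 298.17124647,  -86.95618002, 1511.35146592]), 'attitude': array([-2.98811921,  0.00611046, -1.57168363])}
{'clock': 0.1, 'qpos': array([-1.11141355e+00,  3.53595057e-01,  1.63404453e+00, -2.72388312e-06,
        1.15522910e+00, -2.43433736e-03]), 'qvel': array([-2.72201896e-03, -2.43586826e-03, -8.68984284e-04,  1.11732128e-03,
       -5.58271048e-05,  1.03360934e-03]), 'joint_efforts': array([ 1.27987814e-04, -6.06359267e+01, -3.42820644e+01, -1.13520130e-04,
        3.94924369e-03, -1.48048775e-05]), 'eef_pos': array([ 278.27439795, -559.15279015,  230.63318821]), 'tcp_rot': array([-3.14031662e+00, -6.15658982e-07,  4.61818214e-01]), 'contact_force': array([-0.39911995, -0.27384456, -0.2697204 ]), 'wrist_torque': array([-0.01449028, -0.04544423,  0.00319252]), 'grasp_force': 0.0, 'opening': 1.0007618043558844}
```

View pics/top0.png

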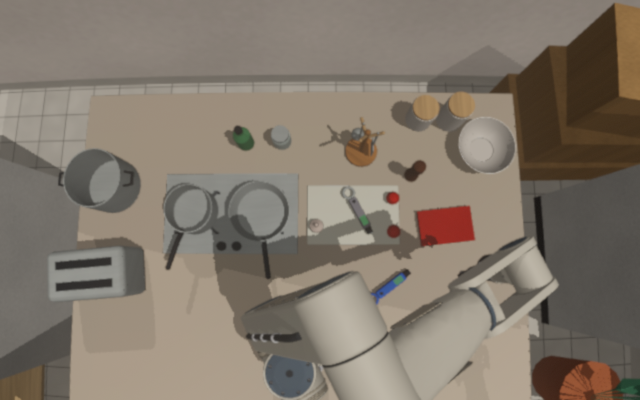

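View pics/scene0.png

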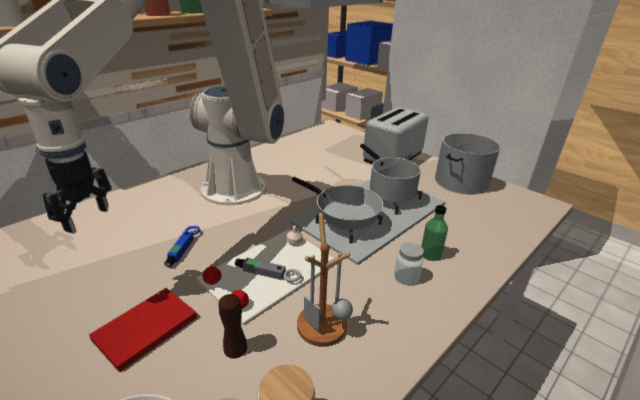

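The top view shows two wands: the grey one on the white board, with its eye at about (347,191) and its nose at about (368,231), and a blue one on the worktop at about (390,287). The grey one matches the description. The frying pan is at (258,210), the saucepan at (188,208) and the tree at (362,150). I'll confirm the wand in enlarged crops.

```bash
cat > h.py <<'E'
import numpy as np,cv2,pickle
from scipy.spatial.transform import Rotation as R
def rays(f,px):
    K=np.array([[f["fx"],0,f["cx"]],[0,f["fy"],f["cy"]],[0,0,1]])
    u=cv2.undistortPoints(np.array(px,float).reshape(-1,1,2),K,np.array([f["k1"],0,0,0.])).reshape(-1,2)
    return (R.from_euler("xyz",f["attitude"]).as_matrix()@np.c_[u,np.ones(len(u))].T).T
def plane(f,px,z):
    d=rays(f,px);c=np.array(f["xyz"]);return c+d*((z-c[2])/d[:,2:])
def tri(f,p,g,q):
    a=rays(f,[p])[0];b=rays(g,[q])[0];A=np.c_[a,-b];s=np.linalg.lstsq(A,g["xyz"]-f["xyz"],rcond=None)[0]
    P,Q=f["xyz"]+a*s[0],g["xyz"]+b*s[1];return (P+Q)/2,np.linalg.norm(P-Q)
def proj(f,P):
    Rm=R.from_euler("xyz",f["attitude"]).as_matrix()
    c=(np.atleast_2d(P)-f["xyz"])@Rm;u=c[:,:2]/c[:,2:];u=u*(1+f["k1"]*(u**2).sum(1,keepdims=True))
    return u*[f["fx"],f["fy"]]+[f["cx"],f["cy"]]
E
python3 - <<'E'
from h import *
d=pickle.load(open("f0.pkl","rb"))
t=d["top"]["color"];s=d["scene"]["color"]
a=cv2.resize(t[110:260,300:410],None,fx=4,fy=4,interpolation=2)
b=cv2.resize(s[200:350,225:355],None,fx=4,fy=4,interpolation=2)[:, :360*2]
o=np.zeros((600,800,3),np.uint8);o=np.hstack([cv2.resize(a,(396,540)),cv2.resize(b,(404,466+0)) if 0 else cv2.resize(b,(400,540))])
cv2.imwrite("pics/crop.png",cv2.resize(t[165:245,300:410],None,fx=7,fy=7,interpolation=2))
cv2.imwrite("pics/crop2.png",cv2.resize(s[205:345,225:365],None,fx=4,fy=4,interpolation=2))
E
```

```text
(no output)
```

View pics/crop.png

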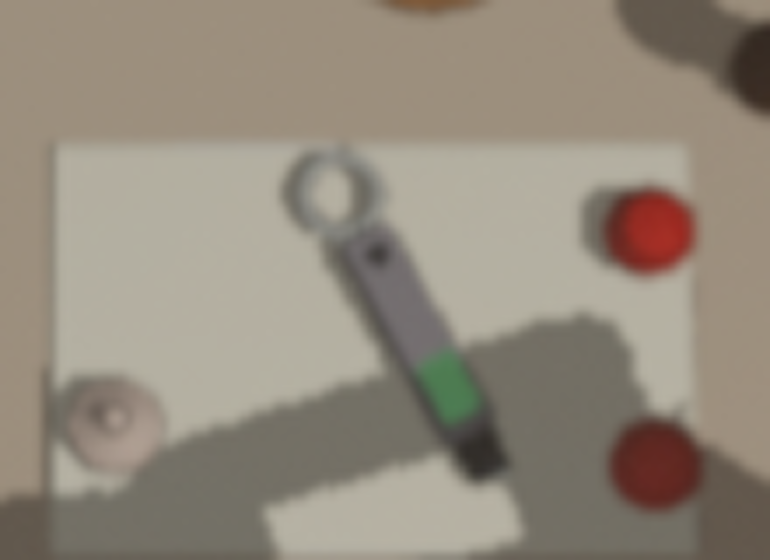

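View pics/crop2.png

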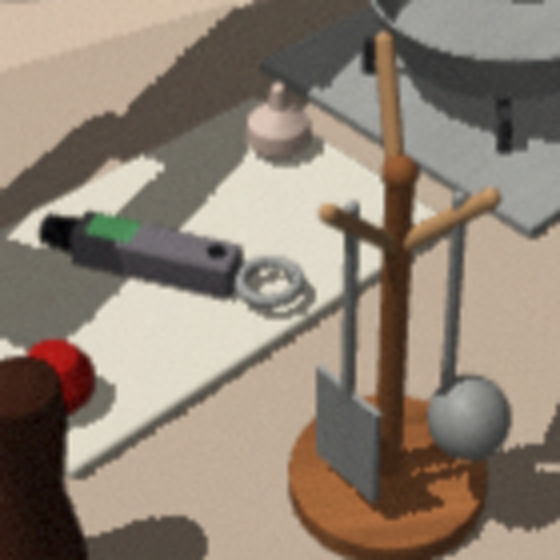

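The crops confirm it: grey body, green screen, black nose at crop (490,470), i.e. top pixel (370,232), and steel eye at (347.6,192.4). The free peg's tip is at scene pixel (321,214). Next I'll measure the pan and the tree.

```bash
python3 - <<'E'
from h import *
d=pickle.load(open("f0.pkl","rb"));T=d["top"];S=d["scene"]
t=T["color"];s=S["color"]
E,L=plane(T,[(347.6,192.4),(370,232.1)],27);print("eye",E,"lens",L,np.linalg.norm(L-E),"expect168.5")
print("scene check eye,lens",plane(S,[(225+270/4,205+281/4),(225+43/4,205+232/4)],27))
v=np.degrees(np.arctan2(*(L-E)[1::-1]));print("yaw",v)
# tree base by colour
hsv=cv2.cvtColor(t,cv2.COLOR_BGR2HSV);m=cv2.inRange(hsv,(5,110,60),(20,255,255));m[:, :335]=0;m[:,390:]=0;m[:120]=0;m[175:]=0
c=max(cv2.findContours(m,0,1)[0],key=cv2.contourArea);h=cv2.convexHull(c);P=plane(T,h.reshape(-1,2),18)[:,:2]
(bc,br)=cv2.minEnclosingCircle(P.astype(np.float32));print("tree base",bc,br)
hs=cv2.cvtColor(s,cv2.COLOR_BGR2HSV);
a=cv2.resize(t[112:170,325:395],None,fx=7,fy=7,interpolation=2)
b=cv2.resize(t[172:282,155:297],None,fx=5,fy=5,interpolation=2)
b=cv2.resize(t[172:248,218:297],None,fx=5,fy=5,interpolation=2)
o=np.zeros((410,890,3),np.uint8);o[:a.shape[0],:490]=a;o[:b.shape[0],492:492+b.shape[1]]=b
cv2.imwrite("pics/crop3.png",cv2.resize(o,(800,369)) )
E
```

```text
eye [ 548.42324437 -181.74642432   27.        ] lens [ 402.25835783 -261.47164575   27.        ] 166.49409895791374 expect168.5
scene check eye,lens [[ 547.79570125 -186.69924602   27.        ]
 [ 400.49652683 -269.05255232   27.        ]]
yaw -151.38986670911382
tree base (723.5387573242188, -236.5214385986328) 71.9105453491211
```

View pics/crop3.png

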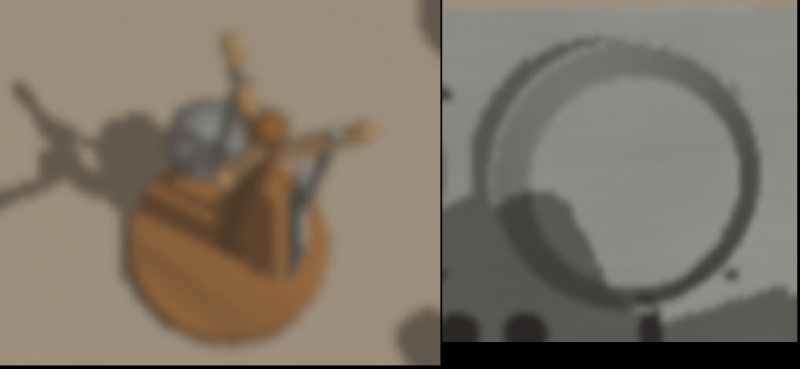

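The top crop shows the free peg's tip at about (361.2,141.1), the post top at (367.4,131.4), the base disc centred at (361.4,150.6), the pan rim centred at (256.8,210.3) and its floor centred at (260.7,212.5). I'll cross-check these between views and compute the hover move.

```bash
cat >> h.py <<'E'
def toolR(yaw,pitch,al):
    "wand lens heading yaw, nose-down pitch, grasp lean al (deg) -> wand R, tool R"
    W=R.from_euler("ZY",[yaw,pitch],degrees=True).as_matrix()
    c,s=np.cos(np.radians(al)),np.sin(np.radians(al))
    return W,W@np.array([[-c,0,s],[0,1,0],[-s,0,-c]])
def delta(st,p,Rt):
    R0=R.from_euler("xyz",st["tcp_rot"]).as_matrix()
    t=R0.T@(np.array(p)-st["eef_pos"])/1000;w=R.from_matrix(R0.T@Rt).as_rotvec()
    print("d",t.round(4),w.round(3),"rows",round(np.linalg.norm(t)/.0417,1),round(np.degrees(np.linalg.norm(w))/7.16,1));return t,w
E
python3 - <<'E'
from h import *
from rig import r
d=pickle.load(open("f0.pkl","rb"));T=d["top"];S=d["scene"]
print("tip",tri(T,(361.2,141.1),S,(321.25,213.75)),"post",tri(T,(367.4,131.4),S,(325,246.25)))
print("base",plane(T,[(361.4,150.6)],18),plane(S,[(322,322)],18))
print("rim",plane(T,[(256.8,210.3)],97),"floor",plane(T,[(260.7,212.5)],50))
b=plane(T,[(307.5,185.5),(398.5,185.5)],12);print("board corners",b)
print("eye",tri(T,(347.6,192.4),S,(225+270/4,205+281/4)),"lens",tri(T,(370,232.1),S,(225+43/4,205+232/4)))
print("handle end",plane(T,[(267,275)],115),"salt",plane(T,[(281,135)],100),"oil",plane(T,[(239,130)],170))
# segment pan rim ellipse in scene: grey edges -> rough
P=np.array([402+474,-263-221.])/2
W,Rt=toolR(-151.4,0,30)
delta(r.sense(),[475,-225,180],Rt)
W,Rt=toolR(-151.4,0,0)
delta(r.sense(),[475,-225,230],Rt)
E
```

```text
tip (array([ 665.30282301, -207.78714602,  292.05793272]), np.float64(2.8577848218853825)) post (array([ 709.81642445, -235.44835368,  244.5803243 ]), np.float64(3.422663469221525))
base [[ 709.48228201 -236.27153117   18.        ]] [[ 711.1718983  -238.59513558   18.        ]]
rim [[473.88702511 140.18807338  97.        ]] floor [[471.72766182 133.43647799  50.        ]]
board corners [[ 577.30135898  -33.62579223   12.        ]
 [ 576.77344781 -373.27585868   12.        ]]
eye (array([ 547.40630346, -183.52464073,   25.05454853]), np.float64(4.2568920788268425)) lens (array([ 400.41536053, -264.77825641,   24.76009207]), np.float64(7.270561653756754))
handle end [[251.67611928  98.43595291 115.        ]] salt [[745.4436223   59.11459634 100.        ]] oil [[742.15208246 196.6717266  170.        ]]
d [ 0.325  -0.2114  0.0509] [-0.011 -0.524 -0.036] rows 9.4 4.2
d [ 0.325  -0.2115  0.0009] [-0.001 -0.    -0.037] rows 9.3 0.3
```

Call:
send_rows(
  targets=[0.04,-0.026,0,0,0,0,1,0.08,-0.052,0,0,0,-0.01,1,0.12,-0.078,0,0,0,-0.02,1,0.15,-0.098,0,0,0,-0.02,1,0.18,-0.117,0,0,0,-0.03,1,0.21,-0.137,0,0,0,-0.03,1,0.24,-0.156,0,0,0,-0.03,1,0.27,-0.176,0,0,0,-0.037,1,0.3,-0.195,0,0,0,-0.037,1,0.325,-0.211,0,0,0,-0.037,1,0.325,-0.211,0,0,0,-0.037,1,0.325,-0.211,0,0,0,-0.037,1],
)

```text
clock: 1.1
eef_pos: [475.9, -224.5, 231.0]
tcp_rot: [-3.141, 0.0, 0.502]
contact_force: [-0.9, 0.1, 0.3]
opening: 0.996
grasp_force: 0.0
```

```bash
python3 - <<'E'
from h import *
from rig import r,cams
f=cams.grab_frame("wrist");pickle.dump(f,open("w1.pkl","wb"));cv2.imwrite("pics/w1.png",f["color"])
s=r.sense();print(s["clock"],s["eef_pos"],s["tcp_rot"],s["qpos"],f["xyz"],f["attitude"])
print("pred eye,lens px",proj(f,[[547.5,-183.5,27],[401.5,-264,27]]))
E
```

```text
1.15 [ 475.36567286 -225.43384945  231.0408682 ] [-3.14130576e+00  6.28942468e-04  5.00537465e-01] [-4.45450077e-01  1.99876646e-01  1.84340967e+00 -3.84303050e-04
  1.09890695e+00  6.24983671e-01] [ 546.47454507 -185.21827033  373.2453026 ] [ 2.82223958e+00 -9.01532582e-04 -1.07089198e+00]
pred eye,lens px [[319.76046462 109.58427023]
 [320.41321923 240.97489239]]
```

View pics/w1.png

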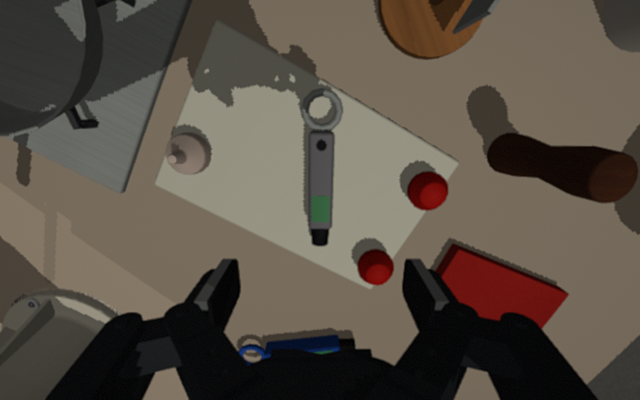

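The wrist view shows the wand upright in the image: eye at (322,109), nose front at about (320,243). Garlic and tomatoes are well clear to either side.

```bash
python3 - <<'E'
from h import *
from rig import r
f=pickle.load(open("w1.pkl","rb"))
g=f["color"];hs=cv2.cvtColor(g,cv2.COLOR_BGR2HSV);m=cv2.inRange(hs,(40,80,40),(85,255,255));m[250:]=0
c=max(cv2.findContours(m,0,1)[0],key=cv2.contourArea);print("screen",cv2.minAreaRect(c))
E,L,C=plane(f,[(322,109),(319.7,243),cv2.minAreaRect(c)[0]],27);C=plane(f,[cv2.minAreaRect(c)[0]],42)[0]
print(E,L,np.linalg.norm(E-L),C)
v=L-E;yaw=np.degrees(np.arctan2(v[1],v[0]));u=v/np.linalg.norm(v)
O=(E+83.5*u+L-85*u)/2;O[2]=12;print("yaw",yaw,"origin",O)
W,Rt=toolR(yaw,0,30)
p=O+W@[15,0,7]
s=r.sense();print(p);delta(s,p-Rt[:,2]*80,Rt);print(Rt)
E
```

```text
screen ((319.5, 208.5), (25.0, 17.0), 90.0)
[ 549.30651669 -185.46160133   27.        ] [ 398.42418335 -264.59027118   27.        ] 170.37260608583057 [ 445.75345861 -238.59676734   42.        ]
yaw -152.3257040473089 origin [ 474.52955157 -224.67760266   12.        ]
[ 461.24552046 -231.64427456   19.        ]
d [ 0.0247 -0.0006  0.1427] [ 0.004 -0.523  0.017] rows 3.5 4.2
[[ 0.76695389  0.46444479 -0.44280104]
 [ 0.40222099 -0.88560207 -0.2322224 ]
 [-0.5         0.         -0.8660254 ]]
```

Call:
send_rows(
  targets=[0.005,0,0.029,0,-0.105,0.004,0.4,0.01,0,0.057,0,-0.21,0.008,0.4,0.015,0,0.086,0,-0.315,0.012,0.4,0.02,-0.0005,0.115,0,-0.42,0.017,0.4,0.0247,-0.0006,0.1427,0.004,-0.523,0.017,0.4,0.0247,-0.0006,0.1427,0.004,-0.523,0.017,0.4,0.0147,-0.0006,0.16,0.004,-0.523,0.017,0.4,0.0047,-0.0006,0.1773,0.004,-0.523,0.017,0.4,-0.0033,-0.0006,0.1912,0.004,-0.523,0.017,0.4,-0.0093,-0.0006,0.2016,0.004,-0.523,0.017,0.4,-0.0153,-0.0006,0.212,0.004,-0.523,0.017,0.4,-0.0153,-0.0006,0.212,0.004,-0.523,0.017,0.4],
)

```text
clock: 2.15
eef_pos: [459.7, -233.5, 18.7]
tcp_rot: [-3.141, 0.524, 0.48]
contact_force: [-0.6, -0.2, -0.7]
opening: 0.7
grasp_force: 0.0
```

Call:
send_rows(
  targets=[0,0,0,0,0,0,-0.2,0,0,0,0,0,0,-0.5,0,0,0,0,0,0,-1,0,0,0,0,0,0,-1,0,0,0,0,0,0,-1,0,0,0,0,0,0,-1,0,0,0,0,0,0,-1,0,0,0,0,0,0,-1,0,0,0,0,0,0,-1],
  grip_force=60,
)

```text
clock: 2.9
eef_pos: [463.0, -232.8, 20.4]
tcp_rot: [3.139, 0.522, 0.481]
contact_force: [1.3, -0.3, 6.3]
opening: 0.337
grasp_force: 60.0
```

Call:
send_rows(
  targets=[-0.005,0,-0.009,0,0,0,-1,-0.015,0,-0.026,0,0,0,-1,-0.03,0,-0.052,0,0,0,-1,-0.045,0,-0.078,0,0,0,-1,-0.06,0,-0.104,0,0,0,-1,-0.075,0,-0.13,0,0,0,-1,-0.085,0,-0.147,0,0,0,-1,-0.085,0,-0.147,0,0,0,-1,-0.085,0,-0.147,0,0,0,-1],
)

```text
clock: 3.65
eef_pos: [462.1, -232.5, 190.3]
tcp_rot: [3.139, 0.52, 0.48]
contact_force: [-0.0, 0.2, -1.4]
opening: 0.337
grasp_force: 59.4
```

```bash
python3 - <<'E'
from h import *
from rig import r,cams
f=cams.grab_frame("wrist");s=r.sense();pickle.dump((f,s),open("w2.pkl","wb"))
print(s["clock"],s["eef_pos"],s["tcp_rot"],s["contact_force"],s["opening"],s["qpos"])
for n in("scene","top"):
    g=cams.grab_frame(n);pickle.dump(g,open(n+"2.pkl","wb"))
# nominal wand pose: tool from TCP
Rt=R.from_euler("xyz",s["tcp_rot"]).as_matrix();al=np.radians(30);c,q=np.cos(al),np.sin(al)
M=np.array([[-c,0,q],[0,1,0],[-q,0,-c]]);W=Rt@M.T
O=s["eef_pos"]-W@[15,0,8]
e,l=O+W@[-83.5,0,15],O+W@[85,0,15];print("nominal px eye,lens",proj(f,[e,l]),"z",e,l)
S=pickle.load(open("scene2.pkl","rb"));print(proj(S,[e,l]))
a=f["color"];b=S["color"];u=proj(S,[O])[0].astype(int)
b=cv2.resize(b[u[1]-60:u[1]+60,u[0]-70:u[0]+70],(466,400),interpolation=2)
cv2.imwrite("pics/w2.png",np.hstack([a[:, 160:490],b]));print(u)
E
```

```text
3.7 [ 461.35609144 -232.35883751  189.09212879] [3.14087163 0.5222891  0.48128305] [ 0.75624436 -0.23839502 -1.59145335] 0.33620324942435564 [-0.24705186  0.45385028  1.69344931 -0.34370369  1.40939335  0.97002814]
nominal px eye,lens [[320.9539744  107.19977475]
 [321.35280524 318.06960411]] z [ 548.63999033 -186.73046292  196.22111381] [ 399.30956081 -264.78572622  196.00045171]
[[292.05858777 224.10927768]
 [231.26040816 211.90146646]]
[261 222]
```

View pics/w2.png

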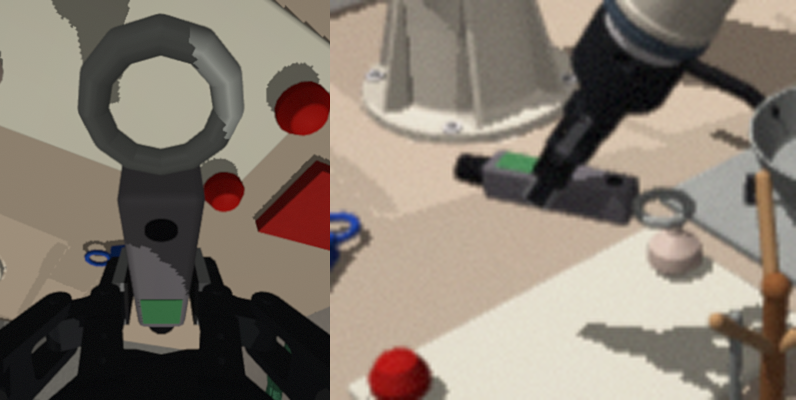

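The wrist crop shows the wand held straight, with the eye centred at about (321,93.5) against a nominal (321,107). The scene view agrees with nominal: eye (291.6,224.6), lens (230,212.7). I'll fit the small in-hand offset and plan the aim.

```bash
cat >> h.py <<'E'
def M(al):
    c,q=np.cos(np.radians(al)),np.sin(np.radians(al));return np.array([[-c,0,q],[0,1,0],[-q,0,-c]])
E
python3 - <<'E'
from h import *
from scipy.optimize import least_squares
f,s=pickle.load(open("w2.pkl","rb"));S=pickle.load(open("scene2.pkl","rb"));T=pickle.load(open("top2.pkl","rb"))
print(tri(f,(321,93.5),S,(291.6,224.6)))
Rt=R.from_euler("xyz",s["tcp_rot"]).as_matrix()
def res(v):  # wand offset x,z of TCP in wand frame, lean
    W=Rt@M(v[2]).T;O=s["eef_pos"]-W@[v[0],0,v[1]]
    e,l=O+W@[-83.5,0,15],O+W@[85,0,15]
    return np.r_[(proj(f,[e])[0]-(321,93.5))*.4,proj(S,[e,l]).ravel()-(291.6,224.6,230.,212.7),(v-[15,8,30])/[3,3,2]]
q=least_squares(res,[15,8,30.]);print(q.x,q.fun.round(2))
E
```

```text
(array([ 549.22405689, -186.48465135,  193.58321959]), np.float64(4.119426604190242))
[16.18868867 10.47272727 28.83195941] [-0.04  0.92  0.95  1.09  1.75 -0.36  0.4   0.82 -0.58]
```

```bash
cat >> h.py <<'E'
G=np.array([16,0,10.]);AL=29
def aim(spot,yaw,pitch,dist):
    W=R.from_euler("ZY",[yaw,pitch],degrees=True).as_matrix()
    O=np.array(spot)-W@[85+dist,0,15];return O+W@G,W@M(AL)
def eyeat(p,yaw,pitch):
    W=R.from_euler("ZY",[yaw,pitch],degrees=True).as_matrix()
    return np.array(p)-W@[-83.5,0,15]+W@G,W@M(AL)
E
python3 - <<'E'
from h import *
from rig import r
s=r.sense()
for y in(150,170):
    p,Rt=aim([473,137,50],y,36,200);print(p);delta(s,p,Rt)
E
```

```text
[664.01445822  26.71775113 204.06914789]
d [ 0.2519 -0.1354 -0.1641] [0.203 0.591 1.001] rows 7.9 9.4
[690.21362742  98.69937691 204.06914789]
d [ 0.3009 -0.1871 -0.1923] [0.132 0.623 0.654] rows 9.7 7.3
```

Call:
send_rows(
  targets=[0.021,-0.0113,-0.0137,0.017,0.049,0.083,-1,0.042,-0.0226,-0.0274,0.034,0.099,0.167,-1,0.063,-0.0339,-0.041,0.051,0.148,0.25,-1,0.084,-0.0451,-0.0547,0.068,0.197,0.334,-1,0.105,-0.0564,-0.0684,0.085,0.246,0.417,-1,0.126,-0.0677,-0.082,0.102,0.296,0.5,-1,0.147,-0.079,-0.0957,0.118,0.345,0.584,-1,0.168,-0.09,-0.109,0.135,0.394,0.667,-1,0.189,-0.1016,-0.123,0.152,0.443,0.75,-1,0.21,-0.1128,-0.1368,0.169,0.493,0.834,-1,0.231,-0.124,-0.15,0.186,0.542,0.917,-1,0.2519,-0.1354,-0.1641,0.203,0.591,1.001,-1],
)

```text
clock: 4.8
eef_pos: [664.5, 27.2, 203.6]
tcp_rot: [-3.141, -0.124, -0.528]
contact_force: [-1.0, -0.7, -0.7]
opening: 0.337
grasp_force: 59.3
```

```bash
python3 - <<'E'
from h import *
from rig import r,cams
s=r.sense();print(s["clock"],s["eef_pos"],s["qpos"])
f=cams.grab_frame("wrist");t=cams.grab_frame("top");S=cams.grab_frame("scene")
pickle.dump((f,t,S,r.sense()),open("w3.pkl","wb"))
print(proj(f,[[473,137,50]]),proj(t,[[473,137,50]]),proj(S,[[473,137,50]]))
a=cv2.resize(t["color"][170:255,215:300],(510,510),interpolation=2)
b=cv2.resize(S["color"][180:240,300:400],(0,0),fx=2.9,fy=2.9,interpolation=2)
c=cv2.resize(f["color"],(290,181));o=np.zeros((510,800,3),np.uint8);o[:,:510]=a;o[:174,510:800]=b;o[200:381,510:]=c
cv2.imwrite("pics/w3.png",o)
E
```

```text
4.8 [664.53855395  27.22501225 203.58028383] [ 0.07454249  0.38918754  1.65145162 -0.08275763  1.0002172   2.21420073]
[[322.8319593  379.03894702]] [[259.72308472 212.14997829]] [[350.35750839 212.91041085]]
```

View pics/w3.png

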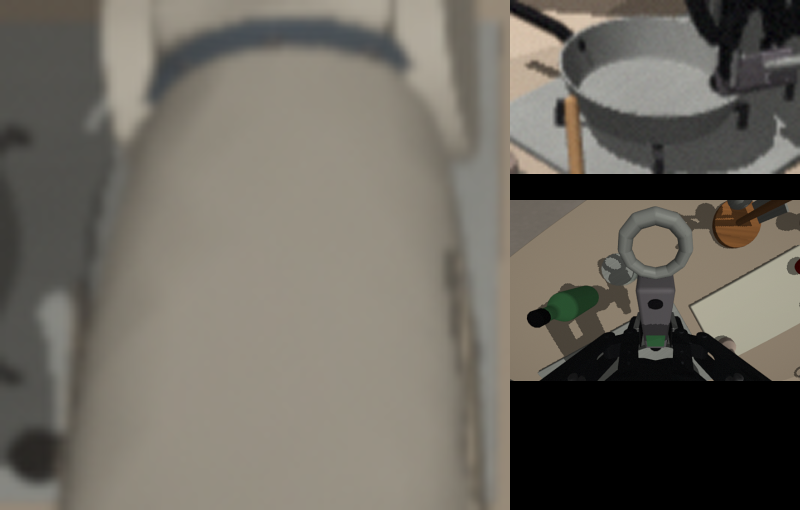

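The arm hides the pan from above here. The wrist inset shows the way clear: tree and jar are well off, and the eye is visible. I'll refine the pan centre with a rim circle fit on the first frames.

```bash
python3 - <<'E'
from h import *
from scipy.optimize import least_squares
d=pickle.load(open("f0.pkl","rb"))
for n,arc in(("top",(0,360)),("scene",(90,330))):
  f=d[n];g=cv2.GaussianBlur(cv2.cvtColor(f["color"],cv2.COLOR_BGR2GRAY),(0,0),.7).astype(np.float32)
  c=np.array([473,137.])
  for it in range(4):
    P=[]
    for a in np.radians(np.arange(*arc,4)):
        rr=np.arange(96,121,1.);X=np.c_[c[0]+rr*np.cos(a),c[1]+rr*np.sin(a),np.full(len(rr),97.)]
        u=proj(f,X).astype(np.float32);v=cv2.remap(g,u[:,0].copy(),u[:,1].copy(),1).ravel()
        k=np.gradient(v);i=np.argmax(k)
        if k[i]>1.2: P.append(X[i,:2])
    P=np.array(P)
    q=least_squares(lambda z:np.hypot(*(P-z[:2]).T)-z[2],[*c,108],loss="soft_l1",f_scale=1.5).x;c=q[:2]
  e=np.hypot(*(P-c).T)-q[2];print(n,q,len(P),np.median(abs(e)))
E
```

```text
top [477.83951835 141.0476274  108.5921029 ] 89 3.4264009606855126
scene [469.40652013 131.09369858 103.1206929 ] 44 1.8357129172873243
```

Weighing the estimates against each camera's bias on the eye and lens, I get a pan centre of about (473,135). Now to the reading pose.

```bash
python3 - <<'E'
from h import *
from rig import r
f,t,S,s3=pickle.load(open("w3.pkl","rb"));s=r.sense()
# eye check: predicted vs seen wrist px
Rt=R.from_euler("xyz",s["tcp_rot"]).as_matrix();W=Rt@M(AL).T;O=s["eef_pos"]-W@G
print("eye px pred",proj(f,[O+W@[-83.5,0,15]]));print("lens scene px pred",proj(S,[O+W@[85,0,15]]),O+W@[85,0,15])
g=cv2.cvtColor(f["color"],cv2.COLOR_BGR2GRAY)
p,Rt=aim([473,135,50],150,36,122);delta(s,p,Rt)
E
```

```text
eye px pred [[319.27658869  98.07531998]]
lens scene px pred [[372.38783363 208.41739818]] [613.03417521  57.09058507 167.16972118]
d [-0.0666  0.0025  0.0376] [0.001 0.    0.003] rows 1.8 0.0
```

Call:
send_rows(
  targets=[-0.007,0,0.004,0,0,0,-1,-0.016,0.001,0.009,0,0,0,-1,-0.026,0.001,0.0147,0,0,0,-1,-0.036,0.0015,0.0203,0,0,0,-1,-0.046,0.002,0.026,0,0,0.001,-1,-0.055,0.002,0.031,0,0,0.002,-1,-0.062,0.0025,0.035,0.001,0,0.003,-1,-0.0666,0.0025,0.0376,0.001,0,0.003,-1,-0.0666,0.0025,0.0376,0.001,0,0.003,-1,-0.0666,0.0025,0.0376,0.001,0,0.003,-1],
)

```text
clock: 5.78
eef_pos: [610.5, 55.1, 159.9]
tcp_rot: [-3.14, -0.125, -0.526]
contact_force: [0.0, 0.3, -0.9]
opening: 0.34
grasp_force: 59.5
```

```bash
python3 - <<'E'
from h import *
from rig import r,cams
S=cams.grab_frame("scene");s=r.sense()
Rt=R.from_euler("xyz",s["tcp_rot"]).as_matrix();W=Rt@M(AL).T;O=s["eef_pos"]-W@G
L=O+W@[85,0,15];k=(50-L[2])/W[2,0];print(s["clock"],s["contact_force"],"lens",L,"dist",k,"hit",L+k*W[:,0],"slant",np.degrees(np.arcsin(-W[2,0])))
c=np.radians(np.arange(0,360,5));o=S["color"].copy()
for rr,z,col in((108,97,(0,0,255)),(82,50,(255,0,0))):
    for x in proj(S,np.c_[473+rr*np.cos(c),135+rr*np.sin(c),c*0+z]):o[int(round(x[1])),int(round(x[0]))]=col
x=proj(S,[L])[0].round().astype(int);o[x[1],x[0]]=(0,255,255);x=proj(S,[L+k*W[:,0]])[0].round().astype(int);o[x[1],x[0]]=(0,255,0)
cv2.imwrite("pics/w4.png",cv2.resize(o[160:250,295:415],None,fx=6,fy=6,interpolation=0))
E
```

```text
5.8333 [ 0.12968236  0.45284177 -1.56188484] lens [560.22674191  84.52499366 123.50309569] dist 124.55570197006223 hit [473.33825749 135.13931072  50.        ] slant 36.16568652916708
```

View pics/w4.png

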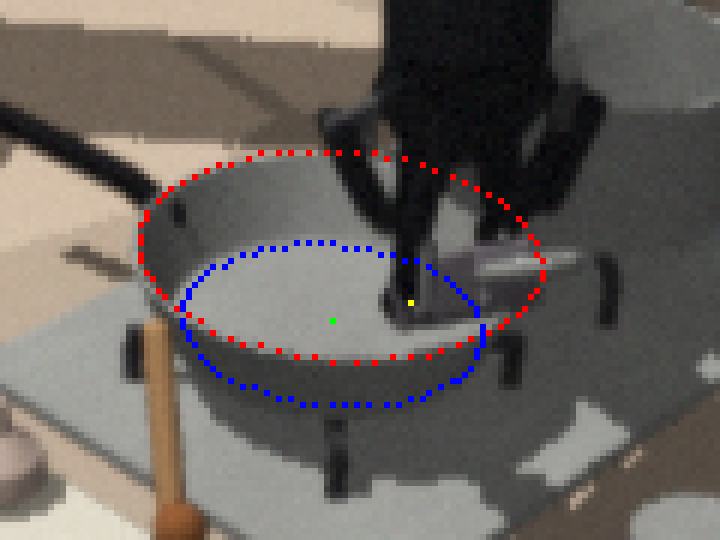

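The overlay matches the real rim and floor, and the nose at about (402,305) lies on the predicted lens point with the sight spot mid-floor. Now hold still.

Call:
send_rows(
  targets=[0,0,0,0,0,0,-1,0,0,0,0,0,0,-1,0,0,0,0,0,0,-1,0,0,0,0,0,0,-1,0,0,0,0,0,0,-1,0,0,0,0,0,0,-1,0,0,0,0,0,0,-1,0,0,0,0,0,0,-1,0,0,0,0,0,0,-1,0,0,0,0,0,0,-1,0,0,0,0,0,0,-1,0,0,0,0,0,0,-1],
)

```text
clock: 6.83
eef_pos: [610.3, 54.9, 159.8]
tcp_rot: [-3.14, -0.124, -0.526]
contact_force: [0.2, -0.0, -1.2]
opening: 0.339
grasp_force: 59.5
```

Call:
send_rows(
  targets=[0,0,0,0,0,0,-1,0,0,0,0,0,0,-1,0,0,0,0,0,0,-1,0,0,0,0,0,0,-1,0,0,0,0,0,0,-1,0,0,0,0,0,0,-1,0,0,0,0,0,0,-1,0,0,0,0,0,0,-1,0,0,0,0,0,0,-1,0,0,0,0,0,0,-1,0,0,0,0,0,0,-1,0,0,0,0,0,0,-1],
)

```text
clock: 7.83
eef_pos: [610.4, 55.0, 159.8]
tcp_rot: [-3.14, -0.124, -0.526]
contact_force: [0.3, -0.1, -0.9]
opening: 0.34
grasp_force: 59.5
```

Call:
send_rows(
  targets=[0,0,0,0,0,0,-1,0,0,0,0,0,0,-1,0,0,0,0,0,0,-1,0,0,0,0,0,0,-1,0,0,0,0,0,0,-1,0,0,0,0,0,0,-1,0,0,0,0,0,0,-1,0,0,0,0,0,0,-1,0,0,0,0,0,0,-1,0,0,0,0,0,0,-1,0,0,0,0,0,0,-1,0,0,0,0,0,0,-1],
)

```text
clock: 8.83
eef_pos: [610.4, 54.9, 159.8]
tcp_rot: [-3.14, -0.124, -0.526]
contact_force: [-0.3, -0.0, -0.6]
opening: 0.339
grasp_force: 59.5
```

```bash
python3 - <<'E'
from h import *
from rig import r
s=r.sense();print(s["clock"],s["eef_pos"])
b=np.array([710,-236.5,0]);az=np.radians(148);u=np.array([np.cos(az),np.sin(az),0])
pk=np.array([*(np.sin(np.radians(35))*u[:2]),np.cos(np.radians(35))]);root=b+[0,0,215]
for pit,dd in((45,120),):
    p,Rt=eyeat(root+pk*dd,148,pit);print("tcp",p,"eye",root+pk*dd,"toolz",Rt[:,2]);delta(s,p+[0,0,0],Rt)
W,Rt=toolR(148,45,AL)
E
```

```text
8.8333 [610.35496749  54.94486074 159.81076007]
tcp [ 594.96162854 -164.61604738  239.40558668] eye [ 651.62955142 -200.02609562  313.29824531] toolz [ 0.23375373 -0.14606554 -0.9612617 ]
d [ 0.1061  0.1975 -0.0673] [-0.008  0.155  0.031] rows 5.6 1.3
```

Call:
send_rows(
  targets=[0.025,-0.001,-0.014,0,0,0,-1,0.05,-0.002,-0.03,0,0,0,-1,0.07,0.01,-0.055,0,0.02,0.004,-1,0.078,0.036,-0.075,0,0.04,0.008,-1,0.085,0.065,-0.085,0,0.06,0.012,-1,0.09,0.095,-0.09,0,0.08,0.016,-1,0.095,0.125,-0.09,-0.004,0.1,0.02,-1,0.1,0.155,-0.085,-0.005,0.12,0.025,-1,0.103,0.18,-0.078,-0.007,0.14,0.028,-1,0.1061,0.1975,-0.07,-0.008,0.155,0.031,-1,0.1061,0.1975,-0.0673,-0.008,0.155,0.031,-1,0.1061,0.1975,-0.0673,-0.008,0.155,0.031,-1],
)

```text
clock: 9.83
eef_pos: [594.1, -165.1, 238.7]
tcp_rot: [3.141, -0.278, -0.56]
contact_force: [0.6, -0.2, -0.8]
opening: 0.339
grasp_force: 59.6
```

```bash
cat > ov.py <<'E'
import sys
from h import *
from rig import r,cams
n=sys.argv[1]
F={k:cams.grab_frame(k) for k in("wrist","scene")};F["top"]=cams.grab_frame("top");s=r.sense();pickle.dump((F,s),open(n+".pkl","wb"))
Rt=R.from_euler("xyz",s["tcp_rot"]).as_matrix();W=Rt@M(AL).T;O=s["eef_pos"]-W@G;E=O+W@[-83.5,0,15]
b=np.array([710,-236.5,0]);az=np.radians(148);u=np.array([np.cos(az),np.sin(az),0]);pk=.5736*u+[0,0,.8192];root=b+[0,0,215]
print(s["clock"],s["contact_force"],s["qpos"].round(2),"eye",E.round(1));e=E-root;print("eye along peg",e@pk,"off axis",(e-pk*(e@pk)).round(1))
for k,f in F.items():print(k,"eye",proj(f,[E]).round(1),"tip,mid",proj(f,[root+90*pk,root+50*pk]).round(1).tolist(),"post",proj(f,[b+[0,0,250]]).round(1))
t=np.arange(0,6.28,.2);a=F["wrist"]["color"].copy();ring=E+20*(np.cos(t)[:,None]*W[:,0]+np.sin(t)[:,None]*W[:,1])
def dot(a,f,P,c):
    for x in proj(f,P).round().astype(int):
        if 0<=x[0]<640 and 0<=x[1]<400:a[x[1],x[0]]=c
A=[]
for k,w in(("wrist",None),("scene",(40,60)),("top",(40,60))):
    f=F[k];a=f["color"].copy();dot(a,f,ring,(0,255,255));dot(a,f,root+np.arange(40,91,5)[:,None]*pk,(255,0,255))
    if w:
        x=proj(f,[root+60*pk])[0].astype(int);a=a[max(0,x[1]-36):x[1]+36,x[0]-48:x[0]+48]
        A.append(cv2.resize(a,(390,292),interpolation=0))
    else:A.append(a)
o=np.zeros((592,790,3),np.uint8);o[:300,:480]=cv2.resize(A[0],(480,300));o[300:592,:390]=A[1];o[300:592,400:]=A[2]
cv2.imwrite("pics/"+n+".png",o)
E
python3 ov.py v5
```

```text
9.9833 [ 0.11618885 -0.98561011 -1.1651661 ] [-0.22  0.21  1.85 -0.12  0.83  1.98] eye [ 652.3 -199.3  313.8]
eye along peg 120.2655745622336 off axis [0.9 0.6 0.3]
wrist eye [[315.7  91.8]] tip,mid [[319.2, 70.3], [319.4, 52.2]] post [[319.2   2.4]]
scene eye [[319.3 201.5]] tip,mid [[320.4, 215.5], [322.5, 234.1]] post [[325.6 244.3]]
top eye [[358.8 142.8]] tip,mid [[361.2, 140.8], [363.9, 137.9]] post [[368.3 131.2]]
```

View pics/v5.png

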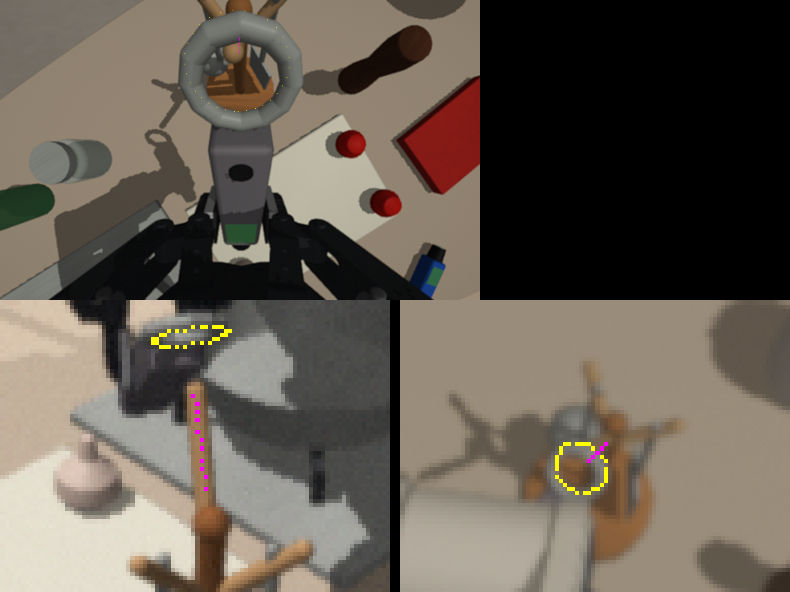

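The wrist inset shows the peg tip inside the ring, about 2 mm left of its centre; in the scene inset the real peg lies on the predicted axis. Ring and peg are lined up, so next is threading down along the peg.

```bash
python3 - <<'E'
from h import *
az=np.radians(148);u=np.array([np.cos(az),np.sin(az),0]);pk=.5736*u+[0,0,.8192];root=np.array([710,-236.5,215])
p0,R0=eyeat(root+120*pk,148,45)
sh=np.array([0,-.002,0])
print((R0.T@(-pk*60)/1000+sh).round(4))
p1,R1=eyeat(root+60*pk,148,45)
for pit,e in((58,root+54*pk),(70,root+48*pk),(72,root+46*pk-[0,0,6])):
    p,Rr=eyeat(e,148,pit);print(pit,(R1.T@(p-p1)/1000).round(4),R.from_matrix(R1.T@Rr).as_rotvec().round(3),Rr[:,2].round(2),p.round())
E
```

```text
[ 0.0195 -0.002   0.0567]
58 [0.016  0.     0.0234] [0.    0.227 0.   ] [ 0.41 -0.26 -0.87] [ 643. -194.  172.]
70 [ 0.0341 -0.      0.0422] [0.    0.436 0.   ] [ 0.56 -0.35 -0.75] [ 662. -206.  159.]
72 [0.036  0.     0.0517] [-0.     0.471 -0.   ] [ 0.58 -0.36 -0.73] [ 666. -209.  151.]
```

Call:
send_rows(
  targets=[0.0016,-0.001,0.0047,0,0,0,-1,0.0033,-0.002,0.0095,0,0,0,-1,0.0049,-0.002,0.0142,0,0,0,-1,0.0065,-0.002,0.019,0,0,0,-1,0.0081,-0.002,0.0236,0,0,0,-1,0.0098,-0.002,0.0284,0,0,0,-1,0.0114,-0.002,0.033,0,0,0,-1,0.013,-0.002,0.0378,0,0,0,-1,0.0146,-0.002,0.0425,0,0,0,-1,0.0163,-0.002,0.0473,0,0,0,-1,0.018,-0.002,0.052,0,0,0,-1,0.0195,-0.002,0.0567,0,0,0,-1],
)

```text
clock: 10.98
eef_pos: [625.4, -181.4, 189.9]
tcp_rot: [-3.142, -0.279, -0.558]
contact_force: [0.2, -0.6, -1.5]
opening: 0.341
grasp_force: 59.6
```

```bash
python3 ov.py v6; python3 - <<'E'
from h import *
F,s=pickle.load(open("v6.pkl","rb"));f=F["wrist"];g=f["color"]
hs=cv2.cvtColor(g,cv2.COLOR_BGR2HSV);m=cv2.inRange(hs,(5,70,60),(22,255,255))
print("ring hole wood columns by row:")
for y in range(20,160,12):
    x=np.where(m[y,230:420])[0]+230;print(y,(x.min(),x.max(),len(x)) if len(x) else None)
E
```

```text
11.1333 [-0.85178473  0.3069542  -1.14290706] [-0.24  0.31  1.82 -0.13  0.74  1.97] eye [ 681.8 -216.7  263.6]
eye along peg 59.605662366151556 off axis [ 0.8  1.7 -0.2]
wrist eye [[322.8  96.7]] tip,mid [[332.8, 138.3], [328.3, 86.8]] post [[327.7  10.1]]
scene eye [[322.8 229.5]] tip,mid [[320.4, 215.5], [322.5, 234.1]] post [[325.6 244.3]]
top eye [[362.7 138.4]] tip,mid [[361.2, 140.8], [363.9, 137.9]] post [[368.3 131.2]]
ring hole wood columns by row:
20 (np.int64(262), np.int64(399), 73)
32 (np.int64(374), np.int64(386), 13)
44 None
56 (np.int64(318), np.int64(323), 6)
68 (np.int64(302), np.int64(349), 48)
80 (np.int64(306), np.int64(338), 31)
92 (np.int64(303), np.int64(339), 37)
104 (np.int64(299), np.int64(340), 42)
116 (np.int64(295), np.int64(345), 51)
128 (np.int64(278), np.int64(352), 75)
140 (np.int64(291), np.int64(348), 58)
152 (np.int64(297), np.int64(336), 40)
```

The peg runs through the ring, crossing in front of its lower bar, centred at column 320 with no contact force. Next I swing the lens end down about the eye.

Call:
send_rows(
  targets=[0.004,0,0.0058,0,0.057,0,-1,0.008,0,0.0117,0,0.114,0,-1,0.012,0,0.0175,0,0.17,0,-1,0.016,0,0.0234,0,0.227,0,-1,0.0205,0,0.0283,0,0.279,0,-1,0.025,0,0.033,0,0.332,0,-1,0.0296,0,0.0377,0,0.384,0,-1,0.0341,0,0.0422,0,0.436,0,-1,0.0341,0,0.0422,0,0.436,0,-1,0.0341,0,0.0422,0,0.436,0,-1],
)

```text
clock: 11.97
eef_pos: [655.8, -231.9, 161.9]
tcp_rot: [3.132, -0.705, -0.472]
contact_force: [6.7, 34.9, -12.4]
opening: 0.339
grasp_force: 148.8
```

```bash
python3 ov.py v7; python3 - <<'E'
from h import *
F,s=pickle.load(open("v7.pkl","rb"));g=F["wrist"]["color"]
print("rpy",s["tcp_rot"])
hs=cv2.cvtColor(g,cv2.COLOR_BGR2HSV);m=cv2.inRange(hs,(5,70,60),(22,255,255))
for y in range(4,170,12):
    x=np.where(m[y,230:420])[0]+230;print(y,(x.min(),x.max(),len(x)) if len(x) else None)
az=np.radians(148);u=np.array([np.cos(az),np.sin(az),0]);pk=.5736*u+[0,0,.8192];root=np.array([710,-236.5,215])
Rt=R.from_euler("xyz",s["tcp_rot"]).as_matrix()
print("down 8 in tool",(Rt.T@[0,0,-8]).round(1),"along peg -6",(Rt.T@(-6*pk)).round(1))
E
```

```text
12.1167 [  5.8317983   28.3126074  -13.58151796] [-0.27  0.34  2.07 -1.3   0.15  3.01] eye [ 683.1 -244.5  256.4]
eye along peg 44.559319386395956 off axis [ -5.2 -21.6   4.9]
wrist eye [[320.4  97. ]] tip,mid [[164.5, 103.0], [244.1, 120.7]] post [[263.7  65.1]]
scene eye [[313.9 237.8]] tip,mid [[320.4, 215.5], [322.5, 234.1]] post [[325.6 244.3]]
top eye [[371.2 138.7]] tip,mid [[361.2, 140.8], [363.9, 137.9]] post [[368.3 131.2]]
rpy [ 3.12352482 -0.70398542 -0.46562722]
4 (np.int64(389), np.int64(419), 31)
16 (np.int64(387), np.int64(419), 30)
28 (np.int64(391), np.int64(419), 29)
40 (np.int64(370), np.int64(419), 39)
52 (np.int64(359), np.int64(393), 35)
64 (np.int64(248), np.int64(383), 65)
76 (np.int64(230), np.int64(372), 75)
88 (np.int64(230), np.int64(361), 71)
100 (np.int64(230), np.int64(323), 65)
112 (np.int64(230), np.int64(323), 65)
124 (np.int64(230), np.int64(321), 80)
136 (np.int64(281), np.int64(311), 31)
148 (np.int64(263), np.int64(288), 26)
160 None
down 8 in tool [-5.2 -0.1  6.1] along peg -6 [-0.6  0.2  6. ]
```

The wrist neared its straight-out singularity (q5≈0.15, q4 at its limit) and the eye swung sideways against the peg. I'll back out to a shallower pitch with the heading in the arm's plane.

```bash
python3 - <<'E'
from h import *
from rig import r
s=r.sense()
az=np.radians(148);u=np.array([np.cos(az),np.sin(az),0]);pk=.5736*u+[0,0,.8192];root=np.array([710,-236.5,215])
p,Rt=eyeat(root+57*pk,148,52);t,w=delta(s,p,Rt)
p1,R1=eyeat(root+48*pk,148,70)
print("from requested",(R1.T@(p-p1)/1000).round(4),R.from_matrix(R1.T@Rt).as_rotvec().round(3))
E
```

```text
d [-0.0174 -0.0279 -0.0398] [-0.031 -0.303  0.077] rows 1.2 2.5
from requested [-0.0112  0.     -0.0377] [-0.    -0.314 -0.   ]
```

Call:
send_rows(
  targets=[-0.003,-0.0045,-0.0065,-0.005,-0.05,0.013,-1,-0.006,-0.009,-0.013,-0.01,-0.1,0.026,-1,-0.006,-0.009,-0.013,-0.01,-0.1,0.026,-1],
)

```text
clock: 12.37
eef_pos: [647.3, -225.5, 165.2]
tcp_rot: [3.117, -0.626, -0.495]
contact_force: [4.7, 15.1, -17.2]
opening: 0.341
grasp_force: 127.5
```

```bash
python3 - <<'E'
from h import *
from rig import r
s=r.sense();print(s["contact_force"],s["qpos"].round(2),s["eef_pos"],s["tcp_rot"])
az=np.radians(148);u=np.array([np.cos(az),np.sin(az),0]);pk=.5736*u+[0,0,.8192];root=np.array([710,-236.5,215])
for y in(148,160):
    p,Rt=eyeat(root+57*pk,y,52);t,w=delta(s,p,Rt)
E
```

```text
[  4.65658881  15.05724726 -17.21730842] [-0.26  0.32  2.03 -0.74  0.24  2.49] [ 647.25760191 -225.50546078  165.20876883] [ 3.11716438 -0.62551528 -0.49547365]
d [-0.0151 -0.0251 -0.03  ] [-0.007 -0.225  0.052] rows 1.0 1.8
d [-0.0147 -0.0131 -0.0294] [ 0.096 -0.222 -0.131] rows 0.8 2.2
```

Call:
send_rows(
  targets=[-0.0025,-0.0042,-0.005,-0.001,-0.038,0.009,-1,-0.005,-0.0084,-0.01,-0.002,-0.075,0.017,-1,-0.0075,-0.0126,-0.015,-0.004,-0.113,0.026,-1,-0.01,-0.0168,-0.02,-0.005,-0.15,0.035,-1,-0.0125,-0.021,-0.025,-0.006,-0.188,0.043,-1,-0.0151,-0.0251,-0.03,-0.007,-0.225,0.052,-1,-0.0151,-0.0251,-0.03,-0.007,-0.225,0.052,-1],
)

```text
clock: 12.95
eef_pos: [637.3, -193.5, 186.4]
tcp_rot: [-3.138, -0.41, -0.57]
contact_force: [0.3, -0.2, -0.6]
opening: 0.336
grasp_force: 76.2
```

```bash
python3 ov.py v8; python3 - <<'E'
from h import *
F,s=pickle.load(open("v8.pkl","rb"));g=F["wrist"]["color"]
print("rpy",s["tcp_rot"],s["grasp_force"],s["opening"])
hs=cv2.cvtColor(g,cv2.COLOR_BGR2HSV);m=cv2.inRange(hs,(5,70,60),(22,255,255))
gr=cv2.inRange(hs,(40,80,30),(85,255,255));gr[:200]=0;gr[:, :250]=0;gr[:,400:]=0
for n in("v5","v6","v8"):
    F,_=pickle.load(open("%s.pkl"%n,"rb"));h2=cv2.cvtColor(F["wrist"]["color"],cv2.COLOR_BGR2HSV)
    q=cv2.inRange(h2,(40,80,30),(85,255,255));q[:220]=0;q[:,:270]=0;q[:,:].T[370:]=0
    x=cv2.findNonZero(q);print(n,"screen",x.reshape(-1,2).mean(0).round(1),len(x),cv2.boundingRect(x))
    # ring outline: low-saturation bar transitions along row of ring centre
    gray=cv2.cvtColor(F["wrist"]["color"],cv2.COLOR_BGR2GRAY);sat=h2[...,1]
    lo=[ (np.where(sat[y,200:440]<40)[0]+200) for y in(85,95)]
    print("  lowsat extents",[(a.min(),a.max(),len(a)) if len(a) else None for a in lo])
for y in range(4,170,12):
    x=np.where(m[y,230:420])[0]+230;print(y,(x.min(),x.max(),len(x)) if len(x) else None)
E
```

```text
13.1 [-0.65725334  0.14909363 -1.19643296] [-0.23  0.3   1.9  -0.25  0.57  2.09] eye [ 683.5 -224.7  266.6]
eye along peg 58.730995690709655 off axis [ 2.  -6.   3.4]
wrist eye [[326.3 101.1]] tip,mid [[310.8, 155.9], [313.9, 115.2]] post [[313.6  47.8]]
scene eye [[320.8 230.2]] tip,mid [[320.4, 215.5], [322.5, 234.1]] post [[325.6 244.3]]
top eye [[365.3 137.6]] tip,mid [[361.2, 140.8], [363.9, 137.9]] post [[368.3 131.2]]
rpy [-3.13993915 -0.41007914 -0.56896655] 76.17513020901242 0.3413089974059388
v5 screen [320.9 310.6] 993 (300, 299, 43, 25)
  lowsat extents [(np.int64(240), np.int64(402), 118), (np.int64(239), np.int64(402), 112)]
v6 screen [321.  310.6] 992 (300, 299, 43, 25)
  lowsat extents [(np.int64(240), np.int64(402), 122), (np.int64(239), np.int64(403), 119)]
v8 screen [323.7 308.2] 963 (302, 296, 42, 26)
  lowsat extents [(np.int64(221), np.int64(386), 79), (np.int64(221), np.int64(388), 75)]
4 (np.int64(230), np.int64(419), 27)
16 (np.int64(230), np.int64(419), 47)
28 (np.int64(230), np.int64(413), 34)
40 (np.int64(235), np.int64(401), 18)
52 (np.int64(377), np.int64(389), 13)
64 (np.int64(270), np.int64(336), 65)
76 (np.int64(270), np.int64(349), 74)
88 (np.int64(280), np.int64(353), 64)
100 (np.int64(291), np.int64(341), 38)
112 (np.int64(290), np.int64(329), 40)
124 (np.int64(283), np.int64(328), 46)
136 (np.int64(276), np.int64(332), 57)
148 (np.int64(270), np.int64(320), 51)
160 (np.int64(271), np.int64(367), 51)
```

The wand slipped slightly in the grip: the ring centre is now at column 304 instead of 321, about 5 mm. The peg is still through the ring (columns 290-330) and nothing is in contact. I'll turn into the arm's plane and pitch to only 60°.

```bash
cat >> h.py <<'E'
def eyeat2(p,yaw,pitch,y=-5):
    W=R.from_euler("ZY",[yaw,pitch],degrees=True).as_matrix()
    return np.array(p)-W@[-83.5,y,15]+W@G,W@M(AL)
az=np.radians(148);u=np.array([np.cos(az),np.sin(az),0]);pk=.5736*u+[0,0,.8192];root=np.array([710,-236.5,215])
E
python3 - <<'E'
from h import *
from rig import r
s=r.sense()
for y,pt,d in((155,52,56),(162,52,55),(162,56,52),(162,60,49)):
    p,Rt=eyeat2(root+d*pk,y,pt);t,w=delta(s,p,Rt)
E
```

```text
d [-0.0048  0.0086  0.0036] [ 0.051 -0.009 -0.122] rows 0.3 1.1
d [-0.0028  0.0154  0.0053] [ 0.099 -0.009 -0.234] rows 0.4 2.0
d [0.0015 0.0139 0.014 ] [ 0.107  0.061 -0.231] rows 0.5 2.1
d [0.0061 0.0124 0.0224] [ 0.115  0.13  -0.227] rows 0.6 2.3
```

Call:
send_rows(
  targets=[-0.002,0.004,0.002,0.025,-0.004,-0.06,-1,-0.0038,0.0086,0.0036,0.051,-0.009,-0.122,-1,-0.0033,0.012,0.0045,0.075,-0.009,-0.178,-1,-0.0028,0.0154,0.0053,0.099,-0.009,-0.234,-1,-0.0028,0.0154,0.0053,0.099,-0.009,-0.234,-1,-0.0028,0.0154,0.0053,0.099,-0.009,-0.234,-1],
)

```text
clock: 13.6
eef_pos: [626.6, -207.4, 178.2]
tcp_rot: [-3.141, -0.4, -0.318]
contact_force: [1.1, 1.2, -1.7]
opening: 0.339
grasp_force: 76.1
```

```bash
cat > st.py <<'E'
from h import *
from rig import r,cams
f=cams.grab_frame("wrist");s=r.sense()
Rt=R.from_euler("xyz",s["tcp_rot"]).as_matrix();W=Rt@M(AL).T;O=s["eef_pos"]-W@G;E=O+W@[-83.5,-5,15]
e=E-root;print(s["clock"],"F",s["contact_force"].round(1),"q",s["qpos"].round(2),"s",e@pk,"off",(e-pk*(e@pk)).round(1))
h2=cv2.cvtColor(f["color"],cv2.COLOR_BGR2HSV);m=cv2.inRange(h2,(5,70,60),(22,255,255))
print("eye px",proj(f,[E]).round(),"peg px",proj(f,root+np.array([[90],[50],[30]])*pk).round().tolist())
a=[np.where(h2[y,200:440,1]<40)[0]+200 for y in(85,95)];print([(x.min(),x.max()) for x in a if len(x)])
for y in range(60,170,20):
    x=np.where(m[y,230:420])[0]+230;print(y,(x.min(),x.max(),len(x)) if len(x) else None)
E
python3 st.py; python3 - <<'E'
from h import *
from rig import r
s=r.sense()
for y,pt,d in((162,56,52),(162,60,49)):
    p,Rt=eyeat2(root+d*pk,y,pt);t,w=delta(s,p,Rt)
E
```

```text
13.65 F [ 0.3  0.6 -1.2] q [-0.32  0.3   1.92  0.    0.53  1.56] s 54.75795010461335 off [-0.4 -0.3 -0.1]
eye px [[304.  95.]] peg px [[267.0, 122.0], [305.0, 92.0], [315.0, 84.0]]
[(np.int64(221), np.int64(388)), (np.int64(221), np.int64(388))]
60 (np.int64(290), np.int64(398), 49)
80 (np.int64(260), np.int64(352), 85)
100 (np.int64(230), np.int64(340), 97)
120 (np.int64(230), np.int64(339), 75)
140 (np.int64(234), np.int64(330), 67)
160 (np.int64(351), np.int64(373), 4)
d [0.0048 0.0001 0.0086] [ 0.001  0.071 -0.003] rows 0.2 0.6
d [0.0097 0.0005 0.017 ] [ 0.001  0.141 -0.003] rows 0.5 1.1
```

Call:
send_rows(
  targets=[0.0024,0,0.0043,0,0.035,-0.001,-1,0.0048,0,0.0086,0,0.071,-0.003,-1,0.0073,0,0.0128,0,0.106,-0.003,-1,0.0097,0.0005,0.017,0.001,0.141,-0.003,-1,0.0097,0.0005,0.017,0.001,0.141,-0.003,-1,0.0097,0.0005,0.017,0.001,0.141,-0.003,-1],
)

```text
clock: 14.15
eef_pos: [641.5, -211.2, 166.2]
tcp_rot: [-3.141, -0.539, -0.312]
contact_force: [0.5, -0.3, -1.4]
opening: 0.335
grasp_force: 76.1
```

```bash
python3 st.py; python3 - <<'E'
from h import *
from rig import r
s=r.sense()
for y,pt,d,dz in((162,63,46,-2),(162,66,44,-5)):
    p,Rt=eyeat2(root+d*pk+[0,0,dz],y,pt);t,w=delta(s,p,Rt);print(Rt[:,2])
E
```

```text
14.2 F [ 1.3  1.7 -1.4] q [-0.32  0.31  2.    0.02  0.3   1.54] s 49.22276240485321 off [0.8 0.8 0.1]
eye px [[306.  93.]] peg px [[265.0, 96.0], [309.0, 95.0], [319.0, 94.0]]
[(np.int64(354), np.int64(439)), (np.int64(357), np.int64(397))]
60 (np.int64(230), np.int64(419), 112)
80 (np.int64(230), np.int64(400), 118)
100 (np.int64(230), np.int64(357), 123)
120 (np.int64(232), np.int64(344), 51)
140 (np.int64(328), np.int64(330), 3)
160 None
d [0.0016 0.0014 0.0092] [-0.002  0.053  0.002] rows 0.2 0.4
[ 0.53182405 -0.17280011 -0.82903757]
d [0.0033 0.0017 0.0179] [-0.002  0.106  0.002] rows 0.4 0.8
[ 0.5723601  -0.18597107 -0.79863551]
```

Call:
send_rows(
  targets=[0.0005,0.0003,0.003,0,0.018,0,-1,0.0011,0.0007,0.006,-0.001,0.035,0,-1,0.0016,0.001,0.009,-0.001,0.053,0.001,-1,0.0022,0.0014,0.013,-0.001,0.07,0.001,-1,0.0022,0.0014,0.013,-0.001,0.07,0.001,-1],
)

```text
clock: 14.62
eef_pos: [649.6, -215.6, 156.3]
tcp_rot: [-3.141, -0.611, -0.313]
contact_force: [-1.2, -0.1, -1.6]
opening: 0.336
grasp_force: 76.1
```

```bash
python3 st.py; python3 - <<'E'
from h import *
from rig import r
s=r.sense();Rt=R.from_euler("xyz",s["tcp_rot"]).as_matrix();print("down5",(Rt.T@[0,0,-5]).round(1))
E
```

```text
14.6667 F [-0.4  0.  -2. ] q [-0.33  0.33  2.04  0.05  0.17  1.51] s 41.83253173461683 off [-1.1  0.8 -1. ]
eye px [[305.  95.]] peg px [[240.0, 56.0], [301.0, 86.0], [313.0, 92.0]]
[(np.int64(354), np.int64(439)), (np.int64(221), np.int64(439))]
60 (np.int64(230), np.int64(419), 121)
80 (np.int64(230), np.int64(403), 117)
100 (np.int64(266), np.int64(357), 40)
120 (np.int64(307), np.int64(351), 32)
140 (np.int64(309), np.int64(330), 9)
160 None
down5 [-2.9  0.   4.1]
```

Call:
send_rows(
  targets=[-0.0012,0,0.0016,0,0,0,-1,-0.0024,0,0.0033,0,0,0,-1,-0.0035,0,0.0049,0,0,0,-1,-0.0035,0,0.0049,0,0,0,-1,-0.0035,0,0.0049,0,0,0,-1],
  grip_force=20,
)

```text
clock: 15.08
eef_pos: [651.2, -216.3, 152.3]
tcp_rot: [3.141, -0.615, -0.313]
contact_force: [4.8, -0.4, 4.5]
opening: 0.342
grasp_force: 77.0
```

```bash
python3 st.py
```

```text
15.1333 F [ 4.6 -0.1  5.2] q [-0.33  0.34  2.04  0.05  0.15  1.5 ] s 37.69557476359297 off [-2.1  1.6 -1.8]
eye px [[306.  96.]] peg px [[230.0, 37.0], [300.0, 79.0], [313.0, 87.0]]
[(np.int64(221), np.int64(439)), (np.int64(221), np.int64(439))]
60 (np.int64(230), np.int64(419), 140)
80 (np.int64(276), np.int64(401), 80)
100 (np.int64(293), np.int64(356), 36)
120 (np.int64(307), np.int64(349), 28)
140 (np.int64(309), np.int64(327), 6)
160 None
```

The force has changed by about 7 N, so the ring now rests on the peg. Release gently.

Call:
send_rows(
  targets=[0,0,0,0,0,0,-0.25,0,0,0,0,0,0,-0.2,0,0,0,0,0,0,-0.15,0,0,0,0,0,0,-0.1,0,0,0,0,0,0,0,0,0,0,0,0,0,0.1,0,0,0,0,0,0,0.3,0,0,0,0,0,0,0.5,0,0,0,0,0,0,0.5,0,0,0,0,0,0,0.5,0,0,0,0,0,0,0.5,0,0,0,0,0,0,0.5],
)

```text
clock: 16.13
eef_pos: [649.7, -215.8, 150.8]
tcp_rot: [3.142, -0.611, -0.313]
contact_force: [0.9, -0.9, 0.3]
opening: 0.749
grasp_force: 0.0
```

Call:
send_rows(
  targets=[0,0,-0.005,0,0,0,0.5,0,0,-0.012,0,0,0,0.5,0,0,-0.022,0,0,0,0.5,0,0,-0.034,0,0,0,0.5,0,0,-0.048,0,0,0,0.5,0,0,-0.064,0,0,0,0.5,0,0,-0.08,0,0,0,0.5,0,0,-0.1,0,0,0,0.5,0,0,-0.12,0,0,0,0.5,0,0,-0.14,0,0,0,0.5,0,0,-0.15,0,0,0,0.5,0,0,-0.15,0,0,0,0.5],
)

```text
clock: 17.13
eef_pos: [567.6, -189.3, 276.5]
tcp_rot: [3.141, -0.615, -0.313]
contact_force: [-0.2, -0.5, 0.4]
opening: 0.749
grasp_force: 0.0
```

```bash
python3 - <<'E'
from h import *
from rig import r,cams
s=r.sense();print(s["clock"],s["eef_pos"],s["contact_force"],s["opening"],s["qpos"].round(2))
F={k:cams.grab_frame(k) for k in("wrist","scene","top")};pickle.dump((F,s),open("v9.pkl","wb"))
for k in("wrist","scene","top"):
    h2=cv2.cvtColor(F[k]["color"],cv2.COLOR_BGR2HSV);m=cv2.inRange(h2,(45,80,40),(85,255,255))
    for c in cv2.findContours(m,0,1)[0]:
        if cv2.contourArea(c)>(10 if k!="wrist" else 60):print(k,"green",cv2.boundingRect(c),cv2.contourArea(c))
# expected hanging pose: top bar at tree x=-12.5,z 250; tilt 14deg, heading u
W=R.from_euler("ZY",[148,76],degrees=True).as_matrix();bar=np.array([710,-236.5,250])+12.5*u
E=bar+20*W[:,0];O=E-W@[-83.5,0,15]
for k in F:print(k,"expect eye,screen,lens",proj(F[k],[E,O+W@[40,0,30],O+W@[85,0,15]]).round(0).tolist())
E
```

```text
17.1333 [ 567.56191404 -189.30149745  276.48714332] [-0.21490037 -0.48322039  0.43868047] 0.748788103353088 [-0.33  0.01  2.1   0.02  0.41  1.53]
wrist green (0, 212, 71, 54) 2780.0
wrist green (301, 186, 18, 19) 245.0
scene green (171, 245, 9, 7) 30.5
scene green (422, 213, 25, 47) 778.0
scene green (180, 0, 22, 13) 236.0
top green (617, 379, 23, 16) 255.5
top green (394, 276, 9, 8) 34.5
top green (235, 128, 16, 17) 118.0
wrist expect eye,screen,lens [[317.0, 109.0], [309.0, 199.0], [311.0, 208.0]]
scene expect eye,screen,lens [[323.0, 247.0], [317.0, 274.0], [317.0, 289.0]]
top expect eye,screen,lens [[365.0, 137.0], [355.0, 158.0], [355.0, 160.0]]
```

The screen is seen at wrist pixel (310,195) against (309,199) expected for a hanging wand. I'll check that it's still and that nothing else moved, then hand in.

Call:
send_rows(
  targets=[0,0,-0.01,0,0,0,0.5,0,0,-0.02,0,0,0,0.5,0,0,-0.02,0,0,0,0.5,0,0,-0.02,0,0,0,0.5,0,0,-0.02,0,0,0,0.5,0,0,-0.02,0,0,0,0.5,0,0,-0.02,0,0,0,0.5,0,0,-0.02,0,0,0,0.5,0,0,-0.02,0,0,0,0.5,0,0,-0.02,0,0,0,0.5,0,0,-0.02,0,0,0,0.5,0,0,-0.02,0,0,0,0.5],
)

```text
clock: 18.28
eef_pos: [556.8, -185.8, 289.9]
tcp_rot: [3.142, -0.611, -0.313]
contact_force: [-0.5, 0.0, 0.1]
opening: 0.749
grasp_force: 0.0
```

```bash
python3 - <<'E'
from h import *
from rig import r,cams
d=pickle.load(open("f0.pkl","rb"))
a=cams.grab_frame("wrist");
for i in range(3):b=cams.grab_frame("wrist")
print("wrist motion",(cv2.absdiff(a["color"],b["color"]).max(2)>40).sum())
h2=cv2.cvtColor(b["color"],cv2.COLOR_BGR2HSV);m=cv2.inRange(h2,(45,80,40),(85,255,255))
print([cv2.boundingRect(c) for c in cv2.findContours(m,0,1)[0] if cv2.contourArea(c)>60])
W=R.from_euler("ZY",[148,76],degrees=True).as_matrix();E=np.array([710,-236.5,250])+12.5*u+20*W[:,0];O=E-W@[-83.5,0,15]
print("expect screen",proj(b,[O+W@[40,0,30]]))
S=cams.grab_frame("scene");e0=cv2.Canny(d["scene"]["color"],60,150);e1=cv2.Canny(S["color"],60,150)
for n,(x,y,w,h) in {"pans":(312,155,110,75),"oil/salt":(390,205,60,80),"tomatoes":(200,262,52,50)}.items():
    p=S["color"][y:y+h,x:x+w];q=d["scene"]["color"][y-4:y+h+4,x-4:x+w+4]
    v=cv2.matchTemplate(q,p,cv2.TM_CCOEFF_NORMED);print(n,v.max(),np.array(cv2.minMaxLoc(v)[3])-4)
E
```

```text
wrist motion 0
[(0, 204, 80, 54), (302, 180, 17, 19)]
expect screen [[309.75286023 193.33171686]]
pans 0.6292222 [0 0]
oil/salt 0.998338 [0 0]
tomatoes 0.6725799 [0 0]
```

```bash
python3 -c "
from rig import r
print(r.sign_off())"
```

```text
the job is handed in; nothing more can be done
None
```

I took the pan reading, hung the thermometer by its eye on the free peg lens down, released it and handed the job in at about 18.5 s. The first swing onto the peg pushed the eye sideways against it with about 35 N and the wand slipped about 5 mm in the grip. I backed out and redid it, and the final checks showed the wand still and nothing else moved.

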